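# Lock the shaker platform with its transit pin

## Task

Lock the sample shaker for loading: take the red-knobbed lock pin out of the white tool stand and put it down through the yellow-ringed hole in the shaker's platform. Feel for the hidden hole beneath by sliding the pin tip, which carries the platform along, until the pin drops in, then seat it fully home with its collar down on the platform and let go. Leave the nut drivers in their stand and the loose bottles and boxes where they stand.

Things in the scene. Friction and masses are not known exactly. Their poses are not given: they have to be found in the camera images.
- pin_grip (a point): Middle of the red knob of the steel lock pin (110 mm long, about 200 g), the place to grasp it: an upright cylinder 28 mm across, 46 mm tall (23 mm either side of this point). z runs up along the pin. Below the knob come a collar and a shank (see the next two). The pin starts upright in any one of the tool stand's three holes, collar on the stand's top.
- pin_collar (a point): Underside of the pin's steel collar, on the pin's axis, 29 mm below pin_grip. The collar is 36 mm across and 6 mm thick.
- pin_tip (a point): Tip of the pin's shank, 58 mm below the collar's underside and 87 mm below pin_grip. The shank is 14 mm across; its last 11 mm taper to a blunt tip 6 mm wide. Let go with its taper well inside the hidden hole, the pin as a rule sinks home of its own weight.
- stand: White tool stand, a block 190 x 62 x 70 mm fixed to the bench, origin at the centre of its underside, x along its length. Three holes 17 mm wide and 64 mm deep in its top, in a row 65 mm apart along its x: one holds the lock pin, the other two nut drivers. A pin must be raised 60 mm to come clear.
- shaker: Reciprocating shaker fixed to the bench: white housing 300 mm (its x) by 430 mm (its y), deck 100 mm high, a 65 mm deep control nose along its -x side. Origin at the centre of its underside, z up. Above the deck a platform slides along the shaker's y.
- platform: Aluminium platform of the shaker, 280 x 400 mm, 10 mm thick, top 132 mm above the bench. Origin as lock_hole. It slides freely along y (2 N of friction, 3 kg), up to 24 mm either way from mid-stroke, and was left 15 to 22 mm to the -y side of mid-stroke. A rack of bottles is clamped on it from 110 mm to the +y side of the lock hole onwards, up to 105 mm above its top.
- lock_hole (a point): Centre of the yellow-ringed lock hole in the platform, at its top face: a straight hole 17 mm wide through the 10 mm plate. It moves with the platform. y is the direction of travel (the shaker's y), z is up. With the pin's tip on the lock strip below, the collar stands 30 mm above this point; with the pin fully home the collar lies on the platform.
- lock_bay (a point): Fixed point of the shaker under the platform: where the lock hole's axis meets the flat top of the hidden steel lock strip at mid-stroke, 28 mm below the platform's top. The strip has one hole, 17 mm wide, 36 mm deep, on the line through this point along y (same axes as the shaker). Where on it differs by machine: from 4 mm to the -y side to 16 mm to the +y side of this point.
- driver_blue_grip (a point): Middle of the handle of the blue nut driver standing in the tool stand, handle 26 mm across and 48 mm tall; leave it there.
- driver_yellow_grip (a point): Middle of the handle of the yellow nut driver standing in the tool stand, handle 26 mm across and 48 mm tall; leave it there.
- bottle_a: Loose glass serum bottle with a crimped cap, 52 mm across, 95 mm tall, origin at its foot; a bystander.
- bottle_b: Another loose serum bottle of the same size; a bystander.
- bottle_c: A third loose serum bottle of the same size; a bystander.
- tip_box: Blue pipette tip box with a clear lid, 122 x 84 x 88 mm, origin at its underside; a bystander.
- sample_box: Grey sample box 200 x 75 x 46 mm, origin at its underside; a bystander.
Not all that is in view belongs to the job. There is more than one size of the part that bears pin_grip; the job needs the smallest.

How it is judged:
By the outcome, as a careful person would: the job done as asked, in the order asked, and still so for the second after the job is handed in, with the robot touching nothing.
It also fails if it takes over 48 s, if anything falls off the work surface, if the arm or the gripper's body presses on something with over 40 N, if the wrist force passes 120 N, or if a joint passes its speed limit or range.

## Robot

A 6-joint arm with a two-finger parallel gripper is mounted at the origin on the work surface. World frame = base frame: x ahead of the robot, y to its left, z up, the work surface at z = 0. Lengths are in m, angles in rad, forces in N, time in s.
With the tool pointing down it reaches from about 0.35 to 0.975 m from the base axis. Payload 4.9 kg.
Tool frame: the origin (TCP) lies midway between the tips of the shut fingers; the grasp point (between the pads) lies r.pinch_z behind it (r.pinch_z is the distance from the TCP to the grasp point, in m); z points along the fingers, y is the line along which they close (so a half turn about z gives the same grasp; the last joint's range is limited). The gripper opens to 85 mm and grips with 20 to 120 N. Pads are 22 mm wide; open, the fingers measure 114 mm over their backs; the gripper's body (76 mm by 85 mm) begins 54 mm behind the grasp point. The pads swing forward as they close: fully open they stand 13 mm farther back than shut.
Start: joints at [1.043, 0.053, 1.613, -0, 1.476, -0.119], TCP at [0.248, 0.573, 0.231] pointing down, gripper open.
Joint ranges: [-3.01, 3.01], [-1.01, 2.22], [0.06, 2.58], [-1.02, 4.17], [0.09, 2.62], [-3.14, 3.14]. Speed limits (rad/s): [2.57, 2.57, 3.14, 3.14, 3.14, 3.14].

## Interface

Orientations are given as [roll, pitch, yaw] about the fixed x, y, z axes, in that order (R = Rz(yaw) Ry(pitch) Rx(roll)).
In Python, from station import r, viewer, job_done gives the robot as it stands.
- The arm moves only by the tool step_arm, never from a script. Its argument "deltas" is a list that holds one entry, the list of rows, each a list of 7 numbers: the shift along the tool's x, y, z in mm, then the turn, a rotation vector about the tool's x, y, z in rad, then the finger opening in mm, from 0 to 85.4. In form: [[[tx, ty, tz, wx, wy, wz, grip], ...]]. A call has 1 to 20 rows; each row is the pose to reach, as a shift and turn from the pose commanded when the call began, along the tool's axes at that moment; what a row does not reach only later rows make up. A row lasts 1/12 s, in which the tool goes at most 41.7 mm and 7.16 degrees, less where a joint would pass 70% of its speed; a pose out of reach is approached as far as the arm can. A call with a gripper value outside its range is refused whole. The fingers move at their own pace and stop on an object; "squeeze" is the grip in N (left out, the last holds). Time passes only in rows, so rows that repeat a pose let the fingers close. It gives the time, the measured TCP pose, the force, the opening and the grip force at its end, in the units of the state.
- r.observe(): the state, without advancing time (a new reading comes with each control period).
- viewer.grab_frame(name): name is "scene" or "top" or "wrist"; returns a dict with "color" (420x560x3 uint8, red, green, blue), "intrinsics" (3x3 intrinsics, pixels), "rvec" (rotation vector, rad) and "tvec" (3), from world to camera coordinates, as OpenCV has them. Camera axes: x right, y down, z forward; pixel columns grow to the right and rows downward; lengths in m; the calibration is good to about 2 mm. A picture is of the moment at which its call begins. There is no depth.
- job_done(): hands the job in; it is judged then, once.
The state is a dict: "time_s": time; "joint_pos": joint angles; "dq": joint speeds; "effort": joint torques, N m; "position": TCP position; "tcp_rot": TCP orientation; "wrist_force": force on the tool from outside, world axes, zero at the start; "ft_torque": the same for the moment, N m; "finger_gap": finger opening in m; "finger_force": force on a finger pad.
Only numpy, scipy, OpenCV 4.12 (cv2) and the standard library are available. Lean on these libraries where they do the work, as an engineer would, in place of code of your own. Each camera call takes 0.05 s, during which the arm holds its last target. There are 200 camera calls.

## Working session

There is one attempt and no reset: what is moved stays moved. The work goes in short steps, Python scripts to look and compute and a tool call to move; the robot and the scene stay as the last step left them, time stands still between calls to the robot, and variables do not carry over. Pictures are saved under pics/ and viewed, at most 10 in all, crops included, and the job is handed in when it is done.

Besides the shell and the picture viewer there is one more tool, called after ">>>" as name(argument=value, ...), one argument or row to a line, values as JSON. step_arm: Moves the arm, as the interface text tells. Its arguments: {"type":"object","properties":{"deltas":{"type":"array","items":{"type":"array","items":{"type":"array","items":{"type":"number"}}}},"squeeze":{"type":"number"}},"required":["deltas"]}

```bash
mkdir -p pics; ls; cat > h.py <<'E'
import numpy as np,cv2
from station import r,viewer,job_done
def grab(n,save=None):
    f=viewer.grab_frame(n)
    if save: cv2.imwrite('pics/'+save,f['color'][:,:,::-1])
    return f
def cam(f):
    R=cv2.Rodrigues(np.array(f['rvec'],float))[0]; t=np.array(f['tvec'],float).ravel()
    return np.array(f['intrinsics']),R,t
def ray(f,u,v):
    K,R,t=cam(f); d=R.T@np.linalg.inv(K)@np.array([u,v,1.]); return -R.T@t,d
def onz(f,u,v,z):
    c,d=ray(f,u,v); return c+d*(z-c[2])/d[2]
def proj(f,p):
    K,R,t=cam(f); q=K@(R@np.array(p,float)+t); return q[:2]/q[2]
def tri(a,b):
    A=np.zeros((3,3));y=np.zeros(3)
    for c,d in (a,b):
        d=d/np.linalg.norm(d);P=np.eye(3)-np.outer(d,d);A+=P;y+=P@c
    return np.linalg.solve(A,y)
E
python3 - <<'E'
from h import *
a=grab('scene','scene.png');b=grab('top','top.png')
s=r.observe();print(s,r.pinch_z)
for f in (a,b): print(ray(f,280,210))
E
```

```text
pics
{'time_s': 0.1, 'joint_pos': array([ 1.04298316e+00,  5.32960867e-02,  1.61414660e+00, -1.04576496e-05,
        1.47600525e+00, -1.19028732e-01]), 'dq': array([-0.00092393, -0.00147691, -0.00437714,  0.00063109, -0.00088532,
       -0.00055025]), 'effort': array([ 1.38073792e-04, -3.94904780e+01, -3.71364033e+01, -1.32350592e-04,
        3.89972629e-03,  9.36348471e-06]), 'position': array([0.24816815, 0.57300676, 0.23018874]), 'tcp_rot': array([-3.13974926e+00, -2.09976227e-04,  2.73280903e+00]), 'wrist_force': array([ 0.45028359,  0.93428411, -0.49430546]), 'ft_torque': array([-0.00193071, -0.01788216,  0.02238223]), 'finger_force': 0.0, 'finger_gap': 0.08535354036064784} 0.0187
(array([ 0.97984565, -0.71580581,  0.66109285]), array([-0.46406471,  0.63400877, -0.61902616]))
(array([ 0.47020152, -0.16966756,  1.32413811]), array([ 0.05832256, -0.01483614, -0.99833531]))
```

View pics/scene.png

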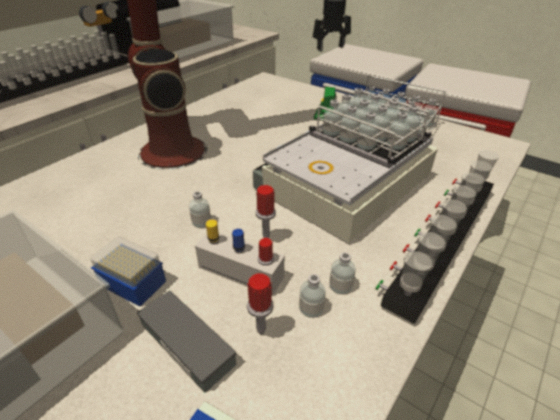

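View pics/top.png

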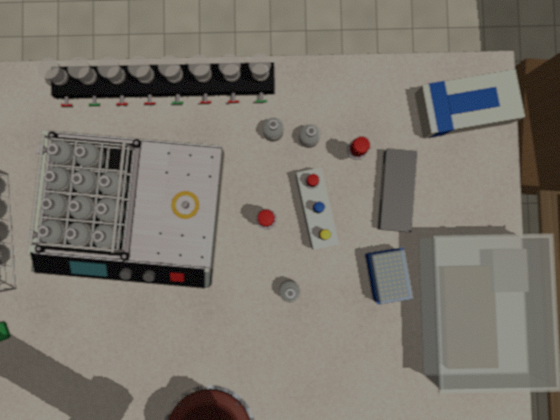

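The scene shows three red pins. The two bigger ones stand on the bench, and the smallest is in the stand at scene (265,250) / top (313,181). The yellow ring is at top (185,205), with the rack to its left (+y).

```bash
cat > m.py <<'E'
from h import *
def blobs(f,kind,amin=25):
    h=cv2.cvtColor(f['color'],cv2.COLOR_RGB2HSV)
    m={'red':cv2.inRange(h,(0,170,70),(8,255,255))|cv2.inRange(h,(172,170,70),(180,255,255)),
       'yel':cv2.inRange(h,(18,120,90),(34,255,255)),'blue':cv2.inRange(h,(108,150,50),(125,255,255))}[kind]
    n,l,s,c=cv2.connectedComponentsWithStats(m)
    return [(s[i].tolist(),c[i].round(1),np.argwhere(l==i)[:,::-1]) for i in range(1,n) if s[i][4]>=amin]
E
python3 - <<'E'
from m import *
S=grab('scene');T=grab('top')
for k in('red','yel','blue'):
    for n,f in(('S',S),('T',T)):
        for s,c,_ in blobs(f,k): print(k,n,s,c)
E
```

```text
red S [441, 109, 73, 27, 603] [483.6 121.4]
red S [258, 186, 15, 28, 323] [264.5 198.1]
red S [260, 238, 11, 22, 198] [265.  248.2]
red S [248, 274, 23, 36, 569] [258.7 289.6]
red T [353, 137, 16, 17, 204] [360.6 145. ]
red T [307, 175, 11, 11, 95] [312.2 179.7]
red T [258, 210, 16, 16, 197] [265.4 217.6]
red T [170, 272, 14, 10, 113] [176.6 276.6]
yel S [309, 161, 24, 13, 132] [320.6 167. ]
yel S [205, 219, 13, 20, 202] [211.5 228.3]
yel T [172, 191, 27, 28, 254] [185.  204.4]
yel T [320, 230, 10, 9, 79] [324.5 233.9]
blue S [313, 76, 44, 12, 156] [332.3  81.7]
blue S [234, 230, 8, 7, 47] [237.3 232.8]
blue S [95, 269, 46, 35, 391] [121.7 287.5]
blue S [192, 411, 21, 9, 112] [200.6 416.2]
blue T [430, 82, 68, 52, 1450] [458.5 103.4]
blue T [314, 203, 10, 9, 63] [318.3 206.9]
```

```bash
python3 - <<'E'
from m import *
np.set_printoptions(precision=4,suppress=True)
S=grab('scene');T=grab('top')
print(T['intrinsics'][0][0])
def ell(f,c0):
    for s,c,p in blobs(f,'yel'):
        if abs(c-c0).max()<5: return cv2.fitEllipse(cv2.convexHull(p.astype(np.int32)))
es=ell(S,np.array([320.6,167]));et=ell(T,np.array([185,204.4]))
print(es,et);print('ring',onz(S,*es[0],.132),onz(T,*et[0],.132),tri(ray(S,*es[0]),ray(T,*et[0])))
P={'pin':((265,249.5),(312.7,180)),'pinBigA':((264.5,199.5),(265.9,217.6)),'pinBigB':((259.3,292),(360.8,145.5)),'yel':((211.5,229),(325,234.3)),'blue':((238,239),(318.8,207.3))}
for k,(s,t) in P.items(): print(k,tri(ray(S,*s),ray(T,*t)),onz(T,*t,.115))
# rough: stand corners top, platform right edge, bottles
for n,u,v,z in (('plat TR',222,148,.132),('plat BR',211,268,.132),('stand tl',297,173,.07),('stand bl',312,248,.07),('stand br',336,245,.07),('stand tr',320,169,.07),('botB',310,132,.09),('botA',273,128,.09),('botC',289,290,.09)): print(n,onz(T,u,v,z))
s=r.observe();p=s['position'];W=grab('wrist','w0.png');print(proj(W,[p[0],p[1],p[2]]))
E
```

```text
522.4107616330996
((320.5511474609375, 166.9807586669922), (12.798996925354004, 24.424482345581055), 94.67539978027344) ((184.83433532714844, 204.43310546875), (26.695486068725586, 26.909055709838867), 44.68854904174805)
ring [0.5594 0.0303 0.132 ] [0.5569 0.0301 0.132 ] [0.5579 0.0309 0.131 ]
pin [ 0.6119 -0.2656  0.0993] [ 0.6092 -0.2651  0.115 ]
pinBigA [ 0.5238 -0.1545  0.1222] [ 0.5239 -0.1546  0.115 ]
pinBigB [ 0.6872 -0.3765  0.1253] [ 0.6879 -0.3793  0.115 ]
yel [ 0.4835 -0.2906  0.1046] [ 0.4825 -0.2905  0.115 ]
blue [ 0.5476 -0.2776  0.1014] [ 0.5453 -0.2777  0.115 ]
plat TR [ 0.6855 -0.0568  0.132 ]
plat BR [ 0.411  -0.0279  0.132 ]
stand tl [ 0.6321 -0.2312  0.07  ]
stand bl [ 0.4508 -0.263   0.07  ]
stand br [ 0.4569 -0.3206  0.07  ]
stand tr [ 0.6407 -0.2869  0.07  ]
botB [ 0.7274 -0.2635  0.09  ]
botA [ 0.7388 -0.1753  0.09  ]
botC [ 0.354  -0.2052  0.09  ]
[279.6354 271.2841]
```

```bash
cat > d.py <<'E'
from h import *
from scipy.spatial.transform import Rotation as Ro
def delta(p,yaw=None):
    s=r.observe();R0=Ro.from_euler('xyz',s['tcp_rot']); R1=Ro.from_euler('xyz',[np.pi,0,s['tcp_rot'][2] if yaw is None else yaw])
    t=R0.inv().apply(np.array(p)-s['position'])*1000
    print('delta',t.round(1),(R0.inv()*R1).as_rotvec().round(4))
E
python3 - <<'E'
from d import *
delta([.611,-.2655,.25],3.327)
E
```

```text
delta [-666.2 -625.6  -18.7] [-4.000e-04 -2.000e-04 -5.942e-01]
```

View pics/w0.png

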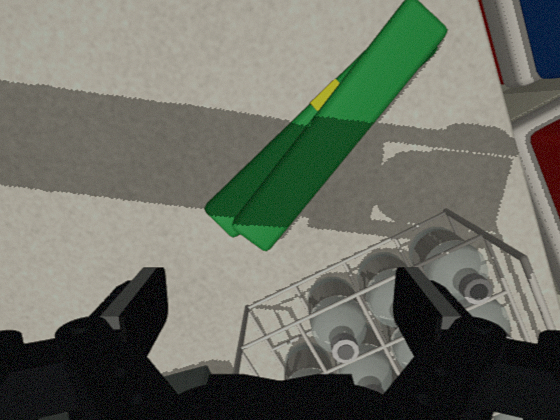

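The wrist view shows the rack corner under the fingers (245,310) and the wrist camera working. I'll raise first, then traverse.

>>> step_arm(
  deltas=[
    [[0, 0, -40, 0, 0, 0, 85], [0, 0, -80, 0, 0, 0, 85], [0, 0, -120, 0, 0, 0, 85], [0, 0, -130, 0, 0, 0, 85], [-666, -626, -130, 0, 0, -0.594, 85], [-666, -626, -130, 0, 0, -0.594, 85], [-666, -626, -130, 0, 0, -0.594, 85], [-666, -626, -130, 0, 0, -0.594, 85], [-666, -626, -130, 0, 0, -0.594, 85], [-666, -626, -130, 0, 0, -0.594, 85], [-666, -626, -130, 0, 0, -0.594, 85], [-666, -626, -130, 0, 0, -0.594, 85], [-666, -626, -130, 0, 0, -0.594, 85], [-666, -626, -130, 0, 0, -0.594, 85], [-666, -626, -130, 0, 0, -0.594, 85], [-666, -626, -130, 0, 0, -0.594, 85], [-666, -626, -130, 0, 0, -0.594, 85], [-666, -626, -130, 0, 0, -0.594, 85], [-666, -626, -130, 0, 0, -0.594, 85], [-666, -626, -130, 0, 0, -0.594, 85]],
  ],
)

```text
time_s: 2.02
position: [0.5108, -0.0353, 0.3616]
tcp_rot: [-3.141, 0.001, -2.957]
wrist_force: [0.6, 0.6, 0.2]
finger_gap: 0.0851
finger_force: 0.0
```

```bash
python3 - <<'E'
from d import *
from m import blobs
W=grab('wrist','w1.png')
for s,c,p in blobs(W,'yel'):
    if len(p)>60:
        e=cv2.fitEllipse(cv2.convexHull(p.astype(np.int32)));print(s,e,onz(W,*e[0],.132))
delta([.611,-.2655,.25],3.327)
E
```

```text
[14, 90, 28, 25, 524] ((27.48454475402832, 101.18704223632812), (24.31075096130371, 28.320343017578125), 120.47431945800781) [ 0.48462483 -0.28464444  0.132     ]
[302, 204, 54, 33, 443] ((328.58172607421875, 227.13937377929688), (45.563602447509766, 52.75457000732422), 83.7330322265625) [0.55459664 0.0226117  0.132     ]
[302, 226, 58, 36, 499] ((331.0801086425781, 237.16555786132812), (47.97926330566406, 56.468170166015625), 79.50052642822266) [0.56479683 0.02751995 0.132     ]
delta [ -57.2 -237.4  111.6] [-0.005  -0.0004 -0.0072]
```

View pics/w1.png

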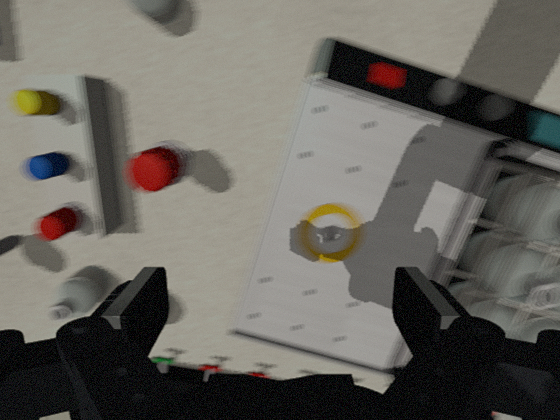

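The wrist view is motion-blurred. The ring is at about (331,232), and the pin in the stand is at (57,223). Next I'll go over the pin.

>>> step_arm(
  deltas=[
    [[-57, -237, 112, 0, 0, -0.007, 60], [-57, -237, 112, 0, 0, -0.007, 60], [-57, -237, 112, 0, 0, -0.007, 60], [-57, -237, 112, 0, 0, -0.007, 60], [-57, -237, 112, 0, 0, -0.007, 60], [-57, -237, 112, 0, 0, -0.007, 60], [-57, -237, 112, 0, 0, -0.007, 60], [-57, -237, 112, 0, 0, -0.007, 60], [-57, -237, 112, 0, 0, -0.007, 60], [-57, -237, 112, 0, 0, -0.007, 60]],
  ],
)

```text
time_s: 2.9
position: [0.6102, -0.255, 0.25]
tcp_rot: [-3.141, 0.001, -2.949]
wrist_force: [-0.3, -0.6, 0.2]
finger_gap: 0.0597
finger_force: 0.0
```

```bash
python3 - <<'E'
from d import *
from m import blobs
s=r.observe();print(s['position'],s['tcp_rot'])
W=grab('wrist','w2.png')
for k in('red','blue','yel'):
  for s,c,p in blobs(W,k,60): print(k,s,c,onz(W,*c,.11))
print(proj(W,[.611,-.2655,.122]),ray(W,280,210))
E
```

```text
[ 0.61021511 -0.25503563  0.25001472] [-3.14148874e+00  7.08114066e-04 -2.94897683e+00]
red [291, 147, 76, 72, 3367] [329.2 182.4] [ 0.59316227 -0.22136327  0.11      ]
red [250, 173, 39, 44, 1152] [268.2 196.7] [ 0.61292689 -0.26478594  0.11      ]
red [68, 232, 53, 72, 2137] [ 94.5 277.7] [ 0.70629319 -0.39120012  0.11      ]
yel [248, 0, 38, 26, 817] [266.2  10.8] [ 0.4861438  -0.28967369  0.11      ]
[267.21060477 197.66384409] (array([ 0.54764768, -0.26790747,  0.39185993]), array([ 0.25337658,  0.04803118, -0.96617577]))
```

View pics/w2.png

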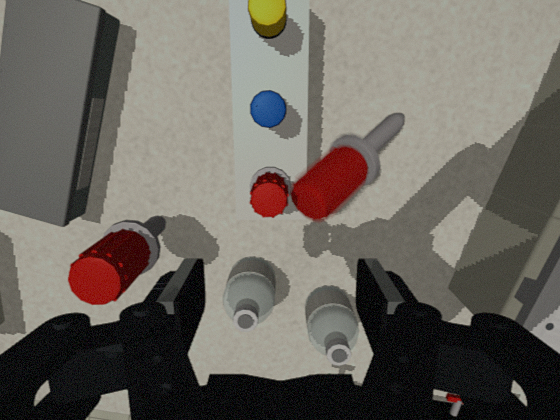

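The wrist view shows the pin knob's top disc at about (269,199), beside the prediction of (267,198). The larger pins and the bottles are clear of the finger path.

```bash
python3 - <<'E'
from d import *
W=grab('wrist');T=grab('top');S=grab('scene')
print(r.observe()['position'],onz(W,269,198.5,.122),onz(W,288,198.5,.122))
print('A top',tri(ray(W,314,201),ray(T,265.9,217.6)),'B',tri(ray(W,96,281),ray(T,360.8,145.5)))
delta([.612,-.2645,.080],3.327)
E
```

```text
[ 0.61036747 -0.25466859  0.25083909] [ 0.61178528 -0.26388777  0.122     ] [ 0.60910752 -0.250148    0.122     ]
A top [ 0.55010509 -0.2013897   0.23709778] B [ 0.68096226 -0.37029537  0.15867971]
delta [  0.6  -9.7 170.9] [-0.0013  0.0016  0.0081]
```

A looks displaced in the wrist view, so I'll check the scene view.

```bash
python3 - <<'E'
from d import *
from m import blobs
T=grab('top','t3.png');S=grab('scene','s3.png')
a=np.hstack([cv2.imread('pics/s3.png')[150:350,150:400],cv2.imread('pics/t3.png')[100:300,200:400]])
cv2.imwrite('pics/c3.png',cv2.resize(a,None,fx=1.7,fy=1.7))
for f in(S,T):
  for s,c,p in blobs(f,'red'):print(s,c)
E
```

```text
[232, 0, 65, 20, 538] [260.9   7.7]
[186, 57, 13, 9, 44] [192.1  60.9]
[441, 109, 73, 27, 601] [483.5 121.4]
[260, 239, 11, 21, 196] [265.  248.7]
[289, 249, 24, 29, 385] [300.5 262. ]
[248, 273, 22, 37, 593] [258.3 289.9]
[308, 180, 9, 6, 36] [311.3 182.6]
[170, 273, 13, 8, 95] [176.2 276.5]
```

View pics/c3.png

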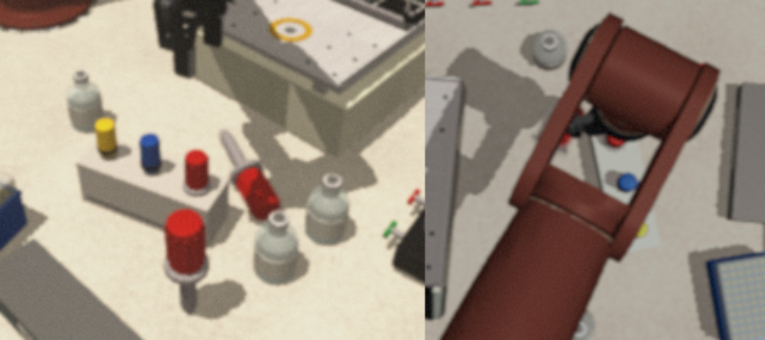

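Big pin A has toppled and lies by the stand. It had been balanced on its tip, and no contact force registered when it fell. It's low and out of the grasp path, and the bottles are unmoved. I'll descend now.

>>> step_arm(
  deltas=[
    [[1, -10, 30, 0, 0, 0.008, 60], [1, -10, 60, 0, 0, 0.008, 60], [1, -10, 90, 0, 0, 0.008, 60], [1, -10, 120, 0, 0, 0.008, 60], [1, -10, 145, 0, 0, 0.008, 60], [1, -10, 160, 0, 0, 0.008, 60], [1, -10, 170, 0, 0, 0.008, 60], [1, -10, 170, 0, 0, 0.008, 60], [1, -10, 170, 0, 0, 0.008, 60]],
  ],
)

```text
time_s: 3.95
position: [0.6116, -0.2658, 0.0803]
tcp_rot: [-3.141, 0.001, -2.957]
wrist_force: [0.0, -0.3, 0.8]
finger_gap: 0.0601
finger_force: 0.0
```

```bash
python3 - <<'E'
from d import *
s=r.observe();print(s['position'],s['tcp_rot'],s['wrist_force'])
grab('wrist','w4.png')
E
```

```text
[ 0.6115812  -0.26579075  0.08026288] [-3.14082210e+00  8.56580146e-04 -2.95715556e+00] [ 0.01090065 -0.30054005  0.83026557]
```

View pics/w4.png

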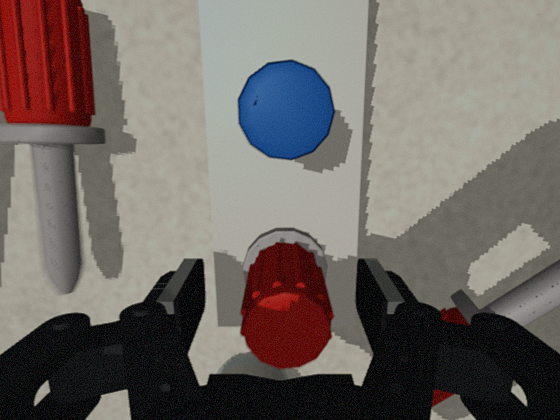

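B has now toppled as well without being touched. The knob (286,320) sits between the pads, so I'll close.

>>> step_arm(
  deltas=[
    [[0, 1.5, 0, 0, 0, 0, 45], [0, 1.5, 0, 0, 0, 0, 15], [0, 1.5, 0, 0, 0, 0, 15], [0, 1.5, 0, 0, 0, 0, 15], [0, 1.5, 0, 0, 0, 0, 15], [0, 1.5, 0, 0, 0, 0, 15], [0, 1.5, 0, 0, 0, 0, 15], [0, 1.5, 0, 0, 0, 0, 15]],
  ],
  squeeze=60,
)

```text
time_s: 4.67
position: [0.6118, -0.2646, 0.0814]
tcp_rot: [-3.14, 0.002, -2.957]
wrist_force: [0.4, 0.9, 7.0]
finger_gap: 0.0267
finger_force: 59.1
```

>>> step_arm(
  deltas=[
    [[0, 0, -10, 0, 0, 0, 15], [0, 0, -25, 0, 0, 0, 15], [0, 0, -45, 0, 0, 0, 15], [0, 0, -75, 0, 0, 0, 15], [0, 0, -110, 0, 0, 0, 15], [0, 0, -150, 0, 0, 0, 15], [0, 0, -175, 0, 0, 0, 15], [0, 0, -180, 0, 0, 0, 15], [0, 0, -180, 0, 0, 0, 15], [0, 0, -180, 0, 0, 0, 15]],
  ],
)

```text
time_s: 5.5
position: [0.6101, -0.2639, 0.2583]
tcp_rot: [3.141, -0.001, -2.957]
wrist_force: [-0.4, 0.4, -2.4]
finger_gap: 0.0264
finger_force: 59.6
```

```bash
python3 - <<'E'
from d import *
from m import blobs
s=r.observe();print(s['position'],s['tcp_rot'],s['wrist_force'],s['finger_gap'],s['finger_force'])
T=grab('top','t5.png');S=grab('scene','s5.png')
for f in(S,T):
  for q,c,p in blobs(f,'yel'):
    if len(p)>60: e=cv2.fitEllipse(cv2.convexHull(p.astype(np.int32)));print(q,e[0],onz(f,*e[0],.132))
a=np.hstack([cv2.imread('pics/s5.png')[60:310,150:450],cv2.imread('pics/t5.png')[100:350,20:320]])
cv2.imwrite('pics/c5.png',cv2.resize(a,None,fx=1.33,fy=1.33))
delta([.5575,.0305,.26],np.pi-.105)
# platform edge (top view, from first image)
g=cv2.imread('pics/top.png',0); l=cv2.createLineSegmentDetector().detect(g)[0][:,0]
for x1,y1,x2,y2 in l:
    if np.hypot(x2-x1,y2-y1)>50 and max(x1,x2)<240 and 120<min(y1,y2) and max(y1,y2)<300:
        A=onz(T,x1,y1,.132);B=onz(T,x2,y2,.132);print([x1,y1,x2,y2],np.degrees(np.arctan2(*(B-A)[[1,0]])))
E
```

```text
[ 0.61009948 -0.26386736  0.25827422] [ 3.14050002e+00 -1.48308386e-03 -2.95745575e+00] [-0.40251375  0.44738617 -2.40334318] 0.026394270917180343 59.6015202999115
[309, 161, 24, 13, 130] (320.48541259765625, 167.01519775390625) [0.5593683 0.0300567 0.132    ]
[205, 219, 13, 20, 204] (211.60267639160156, 228.3322296142578) [ 0.50761142 -0.30904618  0.132     ]
[172, 192, 27, 26, 244] (184.87953186035156, 204.61404418945312) [0.55650749 0.03000463 0.132     ]
delta [ -2.8 298.5  -3.1] [ 0.0029 -0.0048  0.2891]
[np.float32(203.28296), np.float32(287.63773), np.float32(34.451206), np.float32(272.28687)] 83.74031578655112
[np.float32(39.351852), np.float32(244.63115), np.float32(109.34507), np.float32(250.95622)] -96.2551197377279
[np.float32(120.636856), np.float32(255.49509), np.float32(45.57737), np.float32(248.64705)] 83.69928464858309
[np.float32(30.30592), np.float32(253.0977), np.float32(206.6532), np.float32(268.21277)] -95.98410941923298
[np.float32(141.56757), np.float32(140.46109), np.float32(129.05621), np.float32(259.34146)] 173.7597373264451
[np.float32(224.38457), np.float32(150.62593), np.float32(211.38635), np.float32(284.32748)] 173.6703487399808
[np.float32(207.82721), np.float32(283.09656), np.float32(220.59644), np.float32(149.37227)] -6.206939848881187
[np.float32(60.578575), np.float32(136.13905), np.float32(120.65304), np.float32(141.56454)] -96.3587019784482
[np.float32(218.19373), np.float32(148.61534), np.float32(144.36938), np.float32(141.93701)] 83.63101241686603
[np.float32(41.265915), np.float32(165.69965), np.float32(34.00091), np.float32(228.08144)] 173.75694717043788
```

View pics/c5.png

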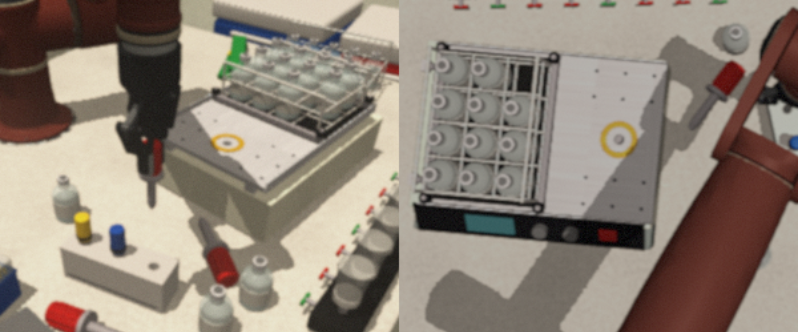

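The pin is held upright, hanging at scene crop (150,190), and its stand hole is empty. Shaker yaw is −6.28°. Next I'll hover over the lock hole.

>>> step_arm(
  deltas=[
    [[-1, 40, -5, 0, 0, 0.08, 15], [-1, 80, -5, 0, 0, 0.16, 15], [-1, 120, -5, 0, 0, 0.24, 15], [-2, 160, -5, 0, 0, 0.293, 15], [-2, 200, -5, 0, 0, 0.293, 15], [-3, 240, -5, 0, 0, 0.293, 15], [-3, 270, -5, 0, 0, 0.293, 15], [-3, 290, 0, 0, 0, 0.293, 15], [-3, 299, 20, 0, 0, 0.293, 15], [-3, 299, 35, 0, 0, 0.293, 15], [-3, 299, 38, 0, 0, 0.293, 15], [-3, 299, 38, 0, 0, 0.293, 15], [-3, 299, 38, 0, 0, 0.293, 15], [-3, 299, 38, 0, 0, 0.293, 15]],
  ],
)

```text
time_s: 6.77
position: [0.5594, 0.0298, 0.2219]
tcp_rot: [-3.142, 0.001, 3.032]
wrist_force: [0.3, -0.0, -0.8]
finger_gap: 0.0269
finger_force: 59.9
```

```bash
python3 - <<'E'
from d import *
from m import blobs
s=r.observe();print(s['position'],s['tcp_rot'],s['wrist_force'])
W=grab('wrist','w6.png');p=s['position']
for q,c,pp in blobs(W,'yel'):
    e=cv2.fitEllipse(cv2.convexHull(pp.astype(np.int32)));print(q,e,onz(W,*e[0],.132))
print('tip px',proj(W,[p[0],p[1],p[2]-.0694]),'hole',proj(W,[.5578,.0303,.132]))
E
```

```text
[0.55936022 0.02982237 0.22194495] [-3.14155667e+00  7.40020900e-04  3.03202180e+00] [ 0.27050152 -0.03661787 -0.83061152]
[232, 161, 102, 85, 3254] ((282.6810302734375, 209.76211547851562), (97.6356430053711, 101.25321960449219), 88.12034606933594) [0.55755785 0.03126181 0.132     ]
tip px [280.7709431  222.02630908] hole [281.22070532 210.2881978 ]
```

View pics/w6.png

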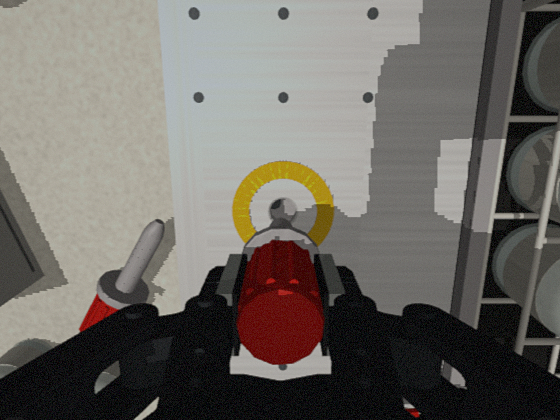

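The wrist view shows the lock hole at (283,210) and the pin tip just short of it at (280,224). I'll shift about 2 mm in x and 1 mm in y, then go down into the hole.

>>> step_arm(
  deltas=[
    [[1.8, 1, 0, 0, 0, 0, 15], [1.8, 1, 8, 0, 0, 0, 15], [1.8, 1, 14, 0, 0, 0, 15], [1.8, 1, 18, 0, 0, 0, 15], [1.8, 1, 22, 0, 0, 0, 15], [1.8, 1, 25, 0, 0, 0, 15], [1.8, 1, 28, 0, 0, 0, 15], [1.8, 1, 28, 0, 0, 0, 15]],
  ],
)

```text
time_s: 7.48
position: [0.5568, 0.0316, 0.1923]
tcp_rot: [-3.142, -0.001, 3.033]
wrist_force: [-0.3, -0.2, -1.8]
finger_gap: 0.0268
finger_force: 59.9
```

>>> step_arm(
  deltas=[
    [[0, 0, 3, 0, 0, 0, 15], [0, 0, 6, 0, 0, 0, 15], [0, 0, 9, 0, 0, 0, 15], [0, 0, 12, 0, 0, 0, 15], [0, 0, 14, 0, 0, 0, 15], [0, 0, 16, 0, 0, 0, 15], [0, 0, 16, 0, 0, 0, 15]],
  ],
)

```text
time_s: 8.07
position: [0.557, 0.0315, 0.1767]
tcp_rot: [-3.142, -0.001, 3.033]
wrist_force: [0.6, 1.2, -2.3]
finger_gap: 0.0268
finger_force: 59.9
```

>>> step_arm(
  deltas=[
    [[0, 0, 1, 0, 0, 0, 15], [0, 0, 2, 0, 0, 0, 15], [0, 0, 3, 0, 0, 0, 15], [0, 0, 3.5, 0, 0, 0, 15], [0, 0, 3.5, 0, 0, 0, 15]],
  ],
)

```text
time_s: 8.48
position: [0.5572, 0.0315, 0.1737]
tcp_rot: [-3.142, -0.0, 3.033]
wrist_force: [-0.1, -0.3, -2.0]
finger_gap: 0.0268
finger_force: 59.9
```

>>> step_arm(
  deltas=[
    [[0, 0, 0.7, 0, 0, 0, 15], [0, 0, 1.2, 0, 0, 0, 15], [0, 0, 1.2, 0, 0, 0, 15]],
  ],
)

```text
time_s: 8.73
position: [0.5575, 0.0315, 0.1733]
tcp_rot: [3.142, 0.001, 3.033]
wrist_force: [-1.1, 0.2, 1.2]
finger_gap: 0.0266
finger_force: 60.0
```

>>> step_arm(
  deltas=[
    [[0, 0, 0.7, 0, 0, 0, 15], [0, 1, 1, 0, 0, 0, 15], [0, 2, 1, 0, 0, 0, 15], [0, 3, 1, 0, 0, 0, 15], [0, 4, 1, 0, 0, 0, 15]],
  ],
)

```text
time_s: 9.15
position: [0.5582, 0.0337, 0.1732]
tcp_rot: [-3.137, 0.002, 3.033]
wrist_force: [-2.9, -7.3, 5.8]
finger_gap: 0.0262
finger_force: 60.6
```

>>> step_arm(
  deltas=[
    [[0, 1, 0, 0, 0, 0, 15], [0, 2, 0, 0, 0, 0, 15], [0, 3, 0, 0, 0, 0, 15], [0, 4, 0, 0, 0, 0, 15], [0, 5, 0, 0, 0, 0, 15], [0, 6, 0, 0, 0, 0, 15]],
  ],
)

```text
time_s: 9.65
position: [0.5588, 0.0391, 0.1732]
tcp_rot: [-3.136, 0.002, 3.033]
wrist_force: [-2.4, -6.9, 5.2]
finger_gap: 0.0266
finger_force: 60.6
```

>>> step_arm(
  deltas=[
    [[0, 1, 0, 0, 0, 0, 15], [0, 2, 0, 0, 0, 0, 15], [0, 3, 0, 0, 0, 0, 15], [0, 4, 0, 0, 0, 0, 15], [0, 4, 0, 0, 0, 0, 15]],
  ],
)

```text
time_s: 10.07
position: [0.5593, 0.0433, 0.1731]
tcp_rot: [-3.137, 0.002, 3.033]
wrist_force: [-3.0, -5.9, 5.5]
finger_gap: 0.0269
finger_force: 60.6
```

>>> step_arm(
  deltas=[
    [[0, 1, 0, 0, 0, 0, 15], [0, 2, 0, 0, 0, 0, 15], [0, 3, 0, 0, 0, 0, 15], [0, 3, 0, 0, 0, 0, 15]],
  ],
)

```text
time_s: 10.4
position: [0.5597, 0.0463, 0.1732]
tcp_rot: [-3.137, 0.002, 3.033]
wrist_force: [-2.2, -6.4, 5.2]
finger_gap: 0.0267
finger_force: 60.6
```

>>> step_arm(
  deltas=[
    [[0, 1, 0, 0, 0, 0, 15], [0, 2, 0, 0, 0, 0, 15], [0, 3, 0, 0, 0, 0, 15], [0, 3, 0, 0, 0, 0, 15]],
  ],
)

```text
time_s: 10.73
position: [0.56, 0.0493, 0.1732]
tcp_rot: [-3.137, 0.002, 3.033]
wrist_force: [-1.9, -5.9, 4.1]
finger_gap: 0.0267
finger_force: 60.6
```

>>> step_arm(
  deltas=[
    [[0, 1, 0, 0, 0, 0, 15], [0, 2, 0, 0, 0, 0, 15], [0, 3, 0, 0, 0, 0, 15], [0, 3, 0, 0, 0, 0, 15]],
  ],
)

```text
time_s: 11.07
position: [0.5604, 0.0523, 0.1731]
tcp_rot: [-3.137, 0.002, 3.033]
wrist_force: [-1.7, -5.4, 6.3]
finger_gap: 0.0269
finger_force: 60.6
```

>>> step_arm(
  deltas=[
    [[0, 1, 0, 0, 0, 0, 15], [0, 2, 0, 0, 0, 0, 15], [0, 3, 0, 0, 0, 0, 15], [0, 3, 0, 0, 0, 0, 15]],
  ],
)

```text
time_s: 11.4
position: [0.5607, 0.0553, 0.1732]
tcp_rot: [-3.137, 0.002, 3.033]
wrist_force: [-1.8, -6.2, 6.1]
finger_gap: 0.0266
finger_force: 60.6
```

>>> step_arm(
  deltas=[
    [[0, 1, 0, 0, 0, 0, 15], [0, 2, 0, 0, 0, 0, 15], [0, 3, 0, 0, 0, 0, 15], [0, 3, 0, 0, 0, 0, 15]],
  ],
)

```text
time_s: 11.73
position: [0.5611, 0.059, 0.1728]
tcp_rot: [-3.139, 0.002, 3.033]
wrist_force: [-1.0, -5.1, 4.4]
finger_gap: 0.0268
finger_force: 60.4
```

>>> step_arm(
  deltas=[
    [[0, 1, 0, 0, 0, 0, 15], [0, 2, 0, 0, 0, 0, 15], [0, 2, 0, 0, 0, 0, 15]],
  ],
)

```text
time_s: 11.98
position: [0.5606, 0.0626, 0.1712]
tcp_rot: [3.141, -0.0, 3.033]
wrist_force: [1.2, -2.8, 0.2]
finger_gap: 0.0264
finger_force: 59.9
```

Fz vanished and z dropped: the tip has found the hole. I'll move on toward its centre while lowering.

>>> step_arm(
  deltas=[
    [[0, 1, 0.5, 0, 0, 0, 15], [0, 2, 1, 0, 0, 0, 15], [0, 3, 2, 0, 0, 0, 15], [0, 3, 4, 0, 0, 0, 15], [0, 3, 4, 0, 0, 0, 15]],
  ],
)

```text
time_s: 12.4
position: [0.5607, 0.0657, 0.1668]
tcp_rot: [3.141, -0.001, 3.033]
wrist_force: [2.2, -0.6, -2.2]
finger_gap: 0.0266
finger_force: 59.9
```

>>> step_arm(
  deltas=[
    [[0, 0, 2, 0, 0, 0, 15], [0, 0, 4, 0, 0, 0, 15], [0, 0, 6, 0, 0, 0, 15], [0, 0, 8, 0, 0, 0, 15], [0, 0, 8, 0, 0, 0, 15]],
  ],
)

```text
time_s: 12.82
position: [0.5604, 0.0655, 0.1587]
tcp_rot: [3.141, -0.001, 3.033]
wrist_force: [0.2, -0.6, -1.2]
finger_gap: 0.0268
finger_force: 59.9
```

>>> step_arm(
  deltas=[
    [[0, 0, 3, 0, 0, 0, 15], [0, 0, 6, 0, 0, 0, 15], [0, 0, 9, 0, 0, 0, 15], [0, 0, 12, 0, 0, 0, 15], [0, 0, 14, 0, 0, 0, 15], [0, 0, 14, 0, 0, 0, 15]],
  ],
)

```text
time_s: 13.32
position: [0.5605, 0.0654, 0.1448]
tcp_rot: [-3.142, -0.001, 3.033]
wrist_force: [-0.8, -0.3, -1.9]
finger_gap: 0.0267
finger_force: 59.9
```

>>> step_arm(
  deltas=[
    [[0, 0, 0.8, 0, 0, 0, 15], [0, 0, 1.6, 0, 0, 0, 15], [0, 0, 2, 0, 0, 0, 15], [0, 0, 2, 0, 0, 0, 15]],
  ],
)

```text
time_s: 13.65
position: [0.561, 0.0653, 0.1437]
tcp_rot: [3.142, 0.0, 3.033]
wrist_force: [-0.3, -0.3, -1.2]
finger_gap: 0.0267
finger_force: 59.9
```

>>> step_arm(
  deltas=[
    [[0, 0, 0.7, 0, 0, 0, 15], [0, 0, 1.2, 0, 0, 0, 15], [0, 0, 1.2, 0, 0, 0, 15]],
  ],
)

```text
time_s: 13.9
position: [0.5611, 0.0653, 0.1434]
tcp_rot: [-3.142, 0.0, 3.033]
wrist_force: [-2.5, -0.0, 2.7]
finger_gap: 0.0271
finger_force: 60.5
```

The collar is down: z reads 0.1434 as predicted, with upward force. I'll release and rise.

>>> step_arm(
  deltas=[
    [[0, 0, -0.5, 0, 0, 0, 27], [0, 0, -0.5, 0, 0, 0, 32], [0, 0, -0.5, 0, 0, 0, 42], [0, 0, -0.5, 0, 0, 0, 60], [0, 0, -0.5, 0, 0, 0, 60], [0, 0, -0.5, 0, 0, 0, 60], [0, 0, -15, 0, 0, 0, 60], [0, 0, -40, 0, 0, 0, 60], [0, 0, -80, 0, 0, 0, 60], [0, 0, -120, 0, 0, 0, 60], [0, 0, -150, 0, 0, 0, 60], [0, 0, -150, 0, 0, 0, 60], [0, 0, -150, 0, 0, 0, 60]],
  ],
)

```text
time_s: 14.98
position: [0.5622, 0.0653, 0.2957]
tcp_rot: [3.141, 0.006, 3.033]
wrist_force: [-0.5, -0.7, -0.6]
finger_gap: 0.0601
finger_force: 0.0
```

```bash
python3 - <<'E'
from d import *
s=r.observe();print(s['position'],s['wrist_force'])
grab('wrist','w7.png');grab('scene','s7.png')
w=cv2.imread('pics/w7.png')[:,:];a=cv2.imread('pics/s7.png')[60:360,130:430]
cv2.imwrite('pics/c7.png',np.hstack([cv2.resize(w,(400,300)),a]))
E
```

```text
[0.56224892 0.06528838 0.29572187] [-0.52264526 -0.65832691 -0.64904114]
```

View pics/c7.png

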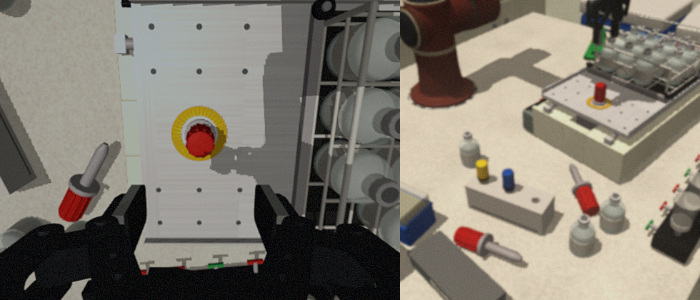

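The pin stands seated in the yellow ring at wrist crop (200,137). Drivers and bottles are in place, and the gripper is clear.

```bash
python3 -c "
from station import job_done
print(job_done())"
```

```text
the job is handed in; nothing more can be done
None
```

The smallest red-knobbed pin is seated fully home through the platform into the hidden hole and released, and the job is handed in; the two larger pins, standing free on the bench, toppled during the run with no contact force seen and were left lying.

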